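# Spring check of a two-corner tilt stage

### The arm

A 7-joint arm with a two-finger parallel gripper is mounted at the origin on the work surface. World frame = base frame: x ahead of the robot, y to its left, z up, the work surface at z = 0. Lengths are in mm, angles in rad, forces in N, time in s.
With the tool pointing down it reaches from about 400 to 875 mm from the base axis. Payload 6.5 kg.
Tool frame: the origin (TCP) lies on the front face of the gripper's body, between the roots of the fingers; the fingertips stand 64 mm ahead of it and the grasp point (between the pads) lies ctrl.pinch_z ahead of it (ctrl.pinch_z is the distance from the TCP to the grasp point, in mm); z points along the fingers, y is the line along which they close (so a half turn about z gives the same grasp; the last joint's range is limited). The gripper opens to 88 mm and grips with 3 to 60 N. Pads are 18 mm wide; open, the fingers measure 123 mm over their backs; the gripper's body (75 mm by 187 mm) begins 45 mm behind the grasp point.
Start: joints at [-1.414, 0.536, -0.004, 1.538, 0.003, 1.067, -0.071], TCP at [143.619, 633.927, 302.716] pointing down, gripper open.
Joint ranges: [-2.7, 2.7], [-0.37, 2.16], [-1.27, 1.26], [0.24, 2.4], [-1.31, 4.45], [0.19, 1.91], [-2.76, 2.76]. Speed limits (rad/s): [2.39, 2.39, 3.14, 3.14, 3.14, 3.14, 3.14].

### API

Orientations are given as a unit quaternion [x, y, z, w].
In Python, from plant import ctrl gives the robot as it stands.
- The arm moves only by the tool move_arm, never from a script. Its argument "commands" is a list of rows, each a list of 7 numbers: the opening, from 0 (shut) to 1 (fully open), then the shift along the world's x, y, z in mm, then the turn, a rotation vector about the world's x, y, z in degrees. In form: [[grip, x, y, z, ax, ay, az], ...]. A call has 1 to 5 rows; each row is the pose to reach, as a shift and turn from the pose commanded when the call began; what a row does not reach only later rows make up. A row lasts 1/8 s, in which the tool goes at most 62.5 mm and 10.7 degrees, less where a joint would pass 70% of its speed; a pose out of reach is approached as far as the arm can. A call with a gripper value outside its range is refused whole. The fingers move at their own pace and stop on an object; "newtons" is the grip in N (left out, the last holds). Time passes only in rows, so rows that repeat a pose let the fingers close. It gives the time, the measured TCP pose, the force, the opening and the grip force at its end, in the units of the state.
- ctrl.state(): the state, without advancing time (a new reading comes with each control period).
- ctrl.capture(name): name is "scene" or "top" or "wrist"; returns the picture (384x512x3 uint8, red, green, blue); there is no depth.
- ctrl.camera_info(name): a dict with "fov_y" (degrees; the focal length in pixels is half the picture's height over the tangent of half this angle, whatever the lens; pixels are square), "cx", "cy" (the principal point, pixels), "R" (3x3) and "t" (3): a world point X has camera coordinates R X + t. Camera axes: x right, y down, z forward; pixel columns grow to the right and rows downward; lengths in mm; the calibration is good to about 2 mm. A picture is of the moment at which its call begins: read the wrist's pose just before it. camera_info takes no time and is no camera call; for the wrist camera it gives the pose at the moment of the call.
- ctrl.finish_job(): hands the job in; it is judged then, once.
The state is a dict: "t": time; "q": joint angles; "qd": joint speeds; "joint_efforts": joint torques, N m; "eef_pos": TCP position; "tcp_rot": TCP orientation; "force": force on the tool from outside, world axes, zero at the start; "torque": the same for the moment, N m; "finger_gap": finger opening in mm; "finger_force": force on a finger pad.
Only numpy, scipy, OpenCV 4.12 (cv2) and the standard library are available. Lean on these libraries where they do the work, as an engineer would, in place of code of your own. Each camera call takes 0.05 s, during which the arm holds its last target. There are 200 camera calls.

### The job

Check the two springs of the tilt stage on the lab bench, one corner at a time: first press the orange pad down with closed fingertips until that corner's pointer is on its green mark, keep it there for a second without going into the red, and let the corner spring back up; then do the same with the blue pad. Only press, do not grip or lift anything, and leave the bottles, rack and other things on the bench, and the marks, where they are.

Things in the scene. Friction and masses are not known exactly. Their poses are not given: they have to be found in the camera images.
- stage_base: blue base plate of the tilt stage, fixed to the bench, 200 x 330 x 12 mm, with the aluminium tilting plate (160 x 190 x 8 mm, top 80 mm above the bench, black ring with a glass window in its middle, 12 mm proud) above it and a white scale at each side. Origin on the bench under the stage; x points to the far edge where the two pads are, y to the orange pad's side, z up
- orange_tilt: the tilting aluminium plate's ball pivot under the middle of its near edge; origin 76 mm above the bench, at (-70, 0, 76) mm in the stage_base frame. The plate tips about the line from this pivot to the corner that is not pressed
- orange_pad (a point): centre of the flat top of the orange press pad, a disc 30 mm across standing 6 mm proud of the aluminium plate's top, at its far left corner. In the stage_base frame at rest it is at (50, +75, 86) mm. Pressed straight down here the corner yields like a spring: about 2 N to start moving, then about 0.3 N per mm, 6 to 9 N at the mark, stop at 30 mm. It springs back by itself when released, and the other corner stays put while this one alone is pressed
- orange_pointer (a point): point near the outer end of the orange corner's pointer, a black bar 4 mm thick that sticks out sideways from the plate in front of the white scale. It moves with the plate: 1.4 mm down for each 1 mm that the orange pad goes down. In the stage_base frame at rest it is at (50, +140, 76) mm
- orange_mark (a point): centre of the green mark on the orange corner's white upright scale (88 mm high, top 100 mm above the bench, facing away from the robot): a green tab 10 mm high and 36 mm wide, with a red tab 14 mm high directly below it. It is set at a different height each time, 16 to 32 mm below the resting pointer, and does not move during the run; the pointer is at the mark when it stands at the same height
- blue_pad (a point): centre of the flat top of the blue press pad, a disc 30 mm across standing 6 mm proud of the aluminium plate's top, at its far right corner. In the stage_base frame at rest it is at (50, -75, 86) mm. Pressed straight down here the corner yields like a spring: about 2 N to start moving, then about 0.3 N per mm, 6 to 9 N at the mark, stop at 30 mm. It springs back by itself when released, and the other corner stays put while this one alone is pressed
- blue_pointer (a point): point near the outer end of the blue corner's pointer, a black bar 4 mm thick that sticks out sideways from the plate in front of the white scale. It moves with the plate: 1.4 mm down for each 1 mm that the blue pad goes down. In the stage_base frame at rest it is at (50, -140, 76) mm
- blue_mark (a point): centre of the green mark on the blue corner's white upright scale (88 mm high, top 100 mm above the bench, facing away from the robot): a green tab 10 mm high and 36 mm wide, with a red tab 14 mm high directly below it. It is set at a different height each time, 16 to 32 mm below the resting pointer, and does not move during the run; the pointer is at the mark when it stands at the same height

How it is judged:
By the outcome, as a careful person would: the job done as asked, in the order asked, and still so for the second after the job is handed in, with the robot touching nothing.
It also fails if it takes over 54 s, if anything falls off the work surface, if the arm or the gripper's body presses on something with over 40 N, if the wrist force passes 120 N, or if a joint passes its speed limit or range.

## Working session

There is one attempt and no reset: what is moved stays moved. The work goes in short steps, Python scripts to look and compute and a tool call to move; the robot and the scene stay as the last step left them, time stands still between calls to the robot, and variables do not carry over. Pictures are saved under pics/ and viewed, at most 10 in all, crops included, and the job is handed in when it is done.

Besides the shell and the picture viewer there is one more tool, called by a JSON object that holds its "fn" and its "kwargs", one argument or row to a line. move_arm: Moves the arm, as the interface text tells. Its arguments: {"type":"object","properties":{"commands":{"type":"array"},"newtons":{"type":"number"}},"required":["commands"]}

```bash
mkdir -p pics
python3 - <<'E'
from plant import ctrl
import cv2,numpy as np
for n in("scene","top"):
    i=ctrl.capture(n);cv2.imwrite(f"pics/{n}0.png",i[:,:,::-1])
    c=ctrl.camera_info(n);print(n,c["fov_y"],c["cx"],c["cy"],-np.array(c["R"]).T@np.array(c["t"]),np.array(c["R"]).round(2).tolist())
a=[cv2.imread(f"pics/{n}0.png") for n in("scene","top")]
print(ctrl.pinch_z,ctrl.state())
E
```

```text
scene 44.6110912039336 247.1633365800337 189.81904482031084 [1331.61840656  -69.01017253  763.28860159] [[0.13, 0.99, 0.01], [0.66, -0.08, -0.74], [-0.74, 0.1, -0.67]]
top 55.00715320189525 253.7644554698396 190.41608921478402 [434.28185954  30.2627598  706.08208323] [[-0.01, -1.0, -0.0], [-0.98, 0.01, -0.21], [0.21, 0.0, -0.98]]
45.3 {'t': 0.1, 'q': array([-1.41417706,  0.53708444, -0.0044309 ,  1.53868765,  0.00258864,
        1.06727747, -0.07121238]), 'qd': array([-0.00075994, -0.00061868, -0.00104216, -0.00233578, -0.00084113,
        0.0004011 ,  0.00067229]), 'joint_efforts': array([ 2.39546367e-03, -5.72076702e+01,  9.93653387e-01, -2.52230787e+01,
       -5.62429894e-02,  1.33765483e-02,  4.24688176e-05]), 'eef_pos': array([143.55066268, 633.52912485, 301.9643398 ]), 'tcp_rot': array([ 1.11155913e-01,  9.93802715e-01, -7.24972475e-04, -2.98625185e-05]), 'force': array([-0.28896137, -0.00672452, -1.00621151]), 'torque': array([0.0068307 , 0.00707222, 0.04884845]), 'finger_force': 0.0, 'finger_gap': 87.91305499911226}
```

View pics/scene0.png

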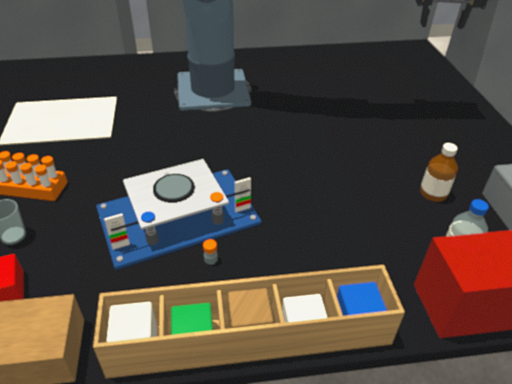

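View pics/top0.png

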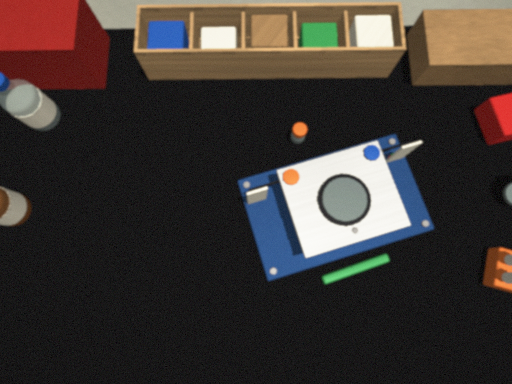

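The scene picture shows the stage with orange pad at about (217,197) and blue pad at (148,217). In the top picture they are at (291,177) and (372,153). A vial stands beyond the stage and a green pen lies on its near side. I'll enlarge the scales next.

Run:
```python
import cv2,numpy as np
a=cv2.imread("pics/scene0.png")
l=cv2.resize(a[200:260,98:163],None,fx=6,fy=6,interpolation=cv2.INTER_CUBIC)
r=cv2.resize(a[165:225,205:270],None,fx=6,fy=6,interpolation=cv2.INTER_CUBIC)
cv2.imwrite("pics/scales.png",np.hstack([l,r]))
t=cv2.imread("pics/top0.png")
cv2.imwrite("pics/topz.png",cv2.resize(t[125:290,230:440],None,fx=3.5,fy=3.5,interpolation=cv2.INTER_CUBIC))
```

```text
(no output)
```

View pics/scales.png

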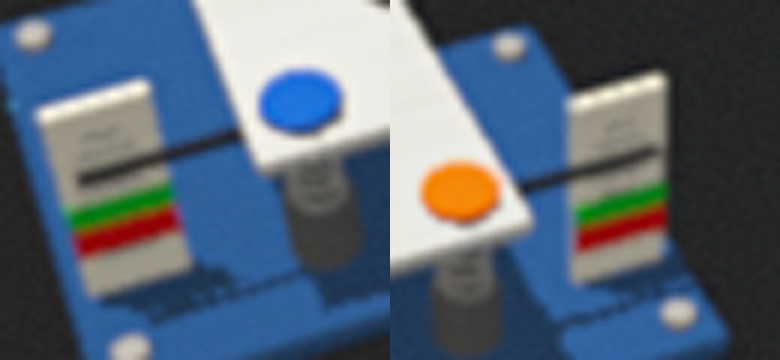

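View pics/topz.png

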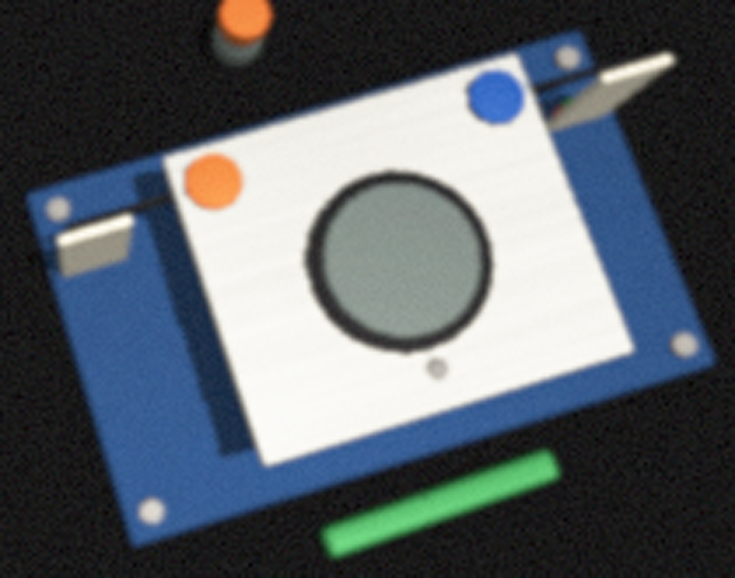

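Read-offs, in crop pixels: both scales show a green band over a red band, with a black pointer above. The blue scale's green/red boundary runs (76,234)–(175,206) and the orange one's (577,225)–(667,207). Next I fit the stage pose and mark heights.

```bash
cat > h.py <<'E'
import numpy as np
from plant import ctrl
from scipy.optimize import least_squares
def proj(n,X):
    c=ctrl.camera_info(n);p=np.asarray(X,float)@np.array(c["R"]).T+np.array(c["t"])
    f=192/np.tan(np.radians(c["fov_y"]/2));return p[:,:2]/p[:,2:]*f+[c["cx"],c["cy"]]
def world(s,P):
    P=np.asarray(P,float);c,n=np.cos(s[2]),np.sin(s[2])
    return P@np.array([[c,-n,0],[n,c,0],[0,0,1]]).T+[s[0],s[1],0]
def crop(U,f,o): return (np.asarray(U,float)+.5)/f-.5+o
E
python3 - <<'E'
from h import *
L=lambda U:crop(U,6,[98,200]); R=lambda U:crop(np.array(U)-[390,0],6,[205,165]); T=lambda U:crop(U,3.5,[230,125])
Pt=[[50,75,86],[50,-75,86],[100,165,12],[100,-165,12],[-100,-165,12],[-100,165,12]]
ut=T([[214,181],[496,97],[28,195],[580,32],[713,365],[135,547]])
us=np.vstack([R([[460,191]]),L([[301,100]])])
def res(s): return np.r_[(proj("top",world(s,Pt))-ut).ravel(),(proj("scene",world(s,Pt[:2]))-us).ravel()]
def tsolve(f,x0): return least_squares(f,x0)
r=tsolve(res,[500,-70,0.25]);s=r.x;print(s,r.fun.round(1));np.save("s.npy",s)
print("pads",world(s,Pt[:2]))
for nm,sg,C,top,bot,tabs,ptr in(("blue",-1,L,[97.5,107.5],[143.5,282.5],[[118,200.5],[125.5,220],[131,239]],[80,181]),
  ("orange",1,R,[618.5,97],[621.5,269],[[621,196],[622,216],[622,235]],[657,150])):
    u=C([top,bot]);f=lambda p:(proj("scene",world(s,[[p[0],p[1],100+p[2]],[p[0],p[1],12+p[2]]]))-u).ravel()
    q=tsolve(f,[45,sg*140,0]);print(nm,q.x,q.fun.round(2))
    for t in tabs:
        z=tsolve(lambda z:(proj("scene",world(s,[[q.x[0],z[1],z[0]]]))-C([t])).ravel(),[60,sg*140]).x;print("  z,y",z)
    print("  ptr z,y",tsolve(lambda z:(proj("scene",world(s,[[50,z[1],z[0]]]))-C([ptr])).ravel(),[60,sg*140]).x)
st=ctrl.state();print(st["eef_pos"])
E
```

```text
[ 5.62028680e+02 -1.20360677e+02  2.87630660e-01] [ 0.9  3.   1.5  2.7 -1.8 -2.5 -0.7 -2.9  0.6 -2.3 -1.6 -1.8 -0.6 -2.4
 -0.7 -2.6]
pads [[ 588.69853842  -34.25772351   86.        ]
 [ 631.2506913  -178.09552899   86.        ]]
blue [  43.91746998 -139.78788486   -4.68406589] [ 0.07 -0.02 -0.07  0.02]
  z,y [  50.42893282 -141.03660304]
  z,y [  40.20382372 -140.24848637]
  z,y [  30.35502543 -140.05594529]
  ptr z,y [  70.57987544 -151.58106459]
orange [ 38.42957397 144.01751493  -9.22987008] [ 0.29  0.   -0.3  -0.  ]
  z,y [ 41.15047412 144.4680553 ]
  z,y [ 30.60280576 144.91345047]
  z,y [ 20.60034771 144.94424218]
  ptr z,y [ 70.69770828 153.85574392]
[143.55066268 633.52912485 301.9643398 ]
```

```bash
cat > fit.py <<'E'
from h import *
L=lambda U:crop(U,6,[98,200]); R=lambda U:crop(np.array(U)-[390,0],6,[205,165]); T=lambda U:crop(U,3.5,[230,125])
Pt=[[50,75,86],[50,-75,86],[100,165,12],[100,-165,12],[-100,-165,12],[-100,165,12]]
ut=T([[214,181],[496,97],[28,195],[580,32],[713,365],[135,547]])
us=np.vstack([R([[460,191]]),L([[301,100]]),L([[97.5,107.5],[143.5,282.5]]),R([[618.5,97],[621.5,269]]),L([[80,181]]),R([[657,150]])])
# p: x y yaw | dpix top 2 | dpix scene 2 | xs, ys, ytip
def S(p):
    xs,ys,yt=p[7:10];return world(p,[*Pt[:2],[xs,-ys,100],[xs,-ys,12],[xs,ys,100],[xs,ys,12],[50,-yt,76],[50,yt,76]])
def res(p): return np.r_[(proj("top",world(p,Pt))+p[3:5]-ut).ravel(),(proj("scene",S(p))+p[5:7]-us).ravel(),p[3:7]/4]
E
python3 - <<'E'
from fit import *
r=least_squares(res,[562,-120,.288,0,0,0,0,44,140,150],loss="soft_l1");p=r.x;np.save("p.npy",p);print(p.round(2));print(res(p).round(1))
print(world(p,Pt[:2]).round(1))
for nm,sg,C,tabs in(("blue",-1,L,[[118,200.5],[125.5,220],[131,239]]),("orange",1,R,[[621,196],[622,216],[622,235]])):
  zs=[]
  for t in tabs:
    z=least_squares(lambda z:(proj("scene",world(p,[[p[7],z[1],z[0]]]))+p[5:7]-C([t])).ravel(),[60,sg*140]).x;zs.append(z[0])
  print(nm,zs)
E
```

```text
[ 5.7050e+02 -1.1764e+02  2.9000e-01  1.8700e+00  6.0700e+00 -6.1000e-01
 -6.5000e-01  4.1720e+01  1.3969e+02  1.5126e+02]
[ 1.   4.3  1.4  4.2 -1.3 -0.6 -0.6 -0.9  0.5 -0.8 -1.2 -0.4  0.3 -0.5
 -0.  -0.4 -0.1 -0.1 -0.2  0.1  0.2 -0.  -0.4  0.3  0.1  0.4  0.1  0.3
  0.5  1.5 -0.2 -0.2]
[[ 597.1  -31.5   86. ]
 [ 639.8 -175.3   86. ]]
blue [np.float64(54.96171831851005), np.float64(44.798024924227164), np.float64(35.0089491360634)]
orange [np.float64(50.83935179553278), np.float64(40.43124536811738), np.float64(30.561443520267595)]
```

{"fn": "move_arm", "kwargs": {
  "commands": [
    [0, 30, -60, 0, 0, 0, 0],
    [0, 70, -120, 0, 0, 0, 0],
    [0, 110, -175, 0, 0, 0, 0],
    [0, 160, -230, 0, 0, 0, 0],
    [0, 210, -280, 0, 0, 0, 0]
  ]
}}

```text
t: 0.72
eef_pos: [327.1, 380.7, 302.7]
tcp_rot: [0.111, 0.994, -0.0, -0.0]
force: [0.8, 0.7, 0.3]
finger_gap: 40.8
finger_force: 0.0
```

{"fn": "move_arm", "kwargs": {
  "commands": [
    [0, 37, -50, -15, 0, 0, 0],
    [0, 74, -100, -30, 0, 0, 0],
    [0, 111, -150, -45, 0, 0, 0],
    [0, 148, -200, -60, 0, 0, 0],
    [0, 185, -250, -70, 0, 0, 0]
  ]
}}

```text
t: 1.35
eef_pos: [508.1, 136.0, 233.0]
tcp_rot: [0.111, 0.994, -0.0, -0.0]
force: [-0.2, 0.5, 0.6]
finger_gap: 0.1
finger_force: 0.0
```

{"fn": "move_arm", "kwargs": {
  "commands": [
    [0, 15, -40, 0, 0, 0, 0],
    [0, 30, -80, 0, 0, 0, 0],
    [0, 45, -110, 0, 0, 0, 0],
    [0, 50, -125, 0, 0, 0, 0],
    [0, 50, -125, 0, 0, 0, 0]
  ]
}}

```text
t: 1.98
eef_pos: [557.3, 12.2, 233.5]
tcp_rot: [0.112, 0.994, -0.0, -0.0]
force: [0.3, -0.1, 0.4]
finger_gap: 0.2
finger_force: 0.0
```

Run:
```python
from fit import *
import cv2
p=np.load("p.npy")
st=ctrl.state();print(st["eef_pos"],st["t"])
c=ctrl.camera_info("wrist");print(c["fov_y"],(-np.array(c["R"]).T@np.array(c["t"])).round(1))
P=world(p,Pt[:2]);print(proj("wrist",P).round(1))
w=ctrl.capture("wrist");s=ctrl.capture("scene")
cv2.imwrite("pics/w1.png",np.hstack([w[:,:,::-1][:, :400],s[130:290,90:290,::-1].repeat(2,0).repeat(2,1)[:384][:, :400] if 0 else cv2.resize(s[100:292,80:280,::-1].copy(),(400,384))]))
```

```text
[557.29877528  12.16971097 233.5349901 ] 1.975
63.801854107684235 [482.6  29.6 315.7]
[[211.5 254.4]
 [ 69.7 327.7]]
```

View pics/w1.png

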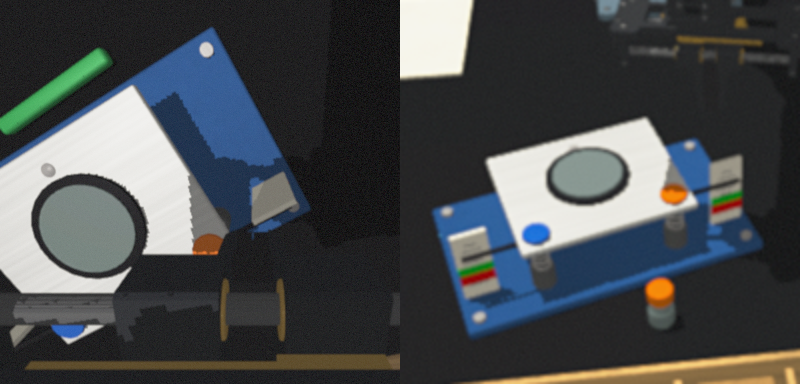

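The wrist view shows the blue pad near (69,330) and the top edge of the orange pad at row 234. Both match the fit's predictions of (70,328) and (211,254). Moving above the orange pad.

{"fn": "move_arm", "kwargs": {
  "commands": [
    [0, 20, -22, -10, 0, 0, 0],
    [0, 39, -44, -25, 0, 0, 0],
    [0, 40, -44, -50, 0, 0, 0],
    [0, 40, -44, -70, 0, 0, 0],
    [0, 40, -44, -70, 0, 0, 0]
  ]
}}

```text
t: 2.7
eef_pos: [596.1, -29.8, 162.2]
tcp_rot: [0.11, 0.994, 0.0, -0.002]
force: [-0.9, 1.1, -0.2]
finger_gap: 0.5
finger_force: 0.0
```

```bash
cat > look.py <<'E'
from fit import *
import cv2,sys
p=np.load("p.npy");n=sys.argv[1]
st=ctrl.state();print(st["t"],st["eef_pos"].round(1),st["force"].round(1))
s=ctrl.capture("scene")[:,:,::-1].copy()
cv2.imwrite(f"pics/{n}raw.png",s)
a=cv2.resize(s[165:225,205:270],(390,360),interpolation=cv2.INTER_CUBIC);b=cv2.resize(s[200:260,98:163],(390,360),interpolation=cv2.INTER_CUBIC)
cv2.imwrite(f"pics/{n}.png",np.hstack([b,a]))
E
python3 look.py o1
```

```text
2.7 [596.1 -29.8 162.2] [-0.9  1.1 -0.2]
```

View pics/o1.png

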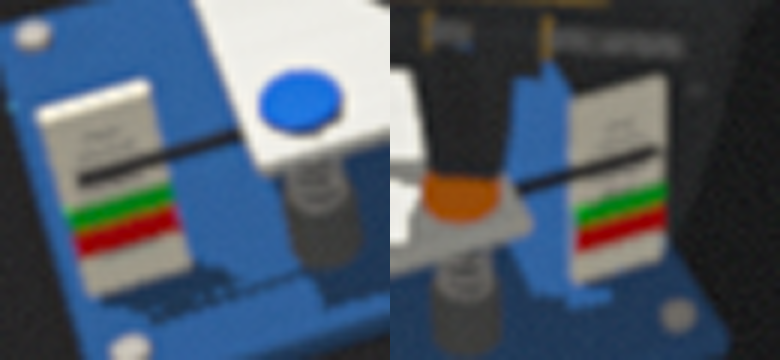

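The closed tips stand centred over the orange pad, with tips at crop (463,178) and the pad at (460,191). The pointer is in plain view. Pressing to just short of the mark.

```bash
cat >> look.py <<'E'
from scipy.ndimage import map_coordinates
for nm,sg in(("orange",1),("blue",-1)):
    out=[]
    for y in (132,137,142,147):
        zz=np.arange(90,20,-.25);uv=proj("scene",world(p,[[50,sg*y,z] for z in zz]))+p[5:7]
        m=s.max(2).astype(float);v=map_coordinates(m,[uv[:,1],uv[:,0]],order=1)
        k=v.argmin();w=np.clip(v[k]+40-v,0,None)*(abs(np.arange(len(v))-k)<16);out.append((round(float((w*zz).sum()/w.sum()),1),int(v[k])))
    print(nm,"pointer z",out)
    uv=proj("scene",world(p,[[p[7],sg*153,z] for z in zz]))+p[5:7]
    hsv=cv2.cvtColor(s,cv2.COLOR_BGR2HSV)
    for y in(126,140,154):
        uv=np.rint(proj("scene",world(p,[[p[7],sg*y,z] for z in zz]))+p[5:7]).astype(int);h=hsv[uv[:,1],uv[:,0]]
        for c,(a,b) in(("g",(40,80)),("r",(0,10))):
            q=zz[(h[:,0]>=a)&(h[:,0]<=b)&(h[:,1]>120)]
            print(y,c,q.max(initial=0),q.min(initial=99),end=" | ")
    print()
E
python3 look.py o2
```

```text
2.75 [597.  -30.2 163.4] [0.4 0.3 0.2]
orange pointer z [(76.6, 48), (76.7, 57), (76.7, 50), (76.9, 57)]
126 g 52.25 43.25 | 126 r 37.0 27.75 | 140 g 50.0 44.25 | 140 r 37.75 28.75 | 154 g 51.0 42.0 | 154 r 38.75 29.75 | 
blue pointer z [(77.5, 56), (77.1, 53), (77.2, 57), (77.3, 52)]
126 g 56.0 47.25 | 126 r 44.0 32.0 | 140 g 56.0 47.25 | 140 r 44.0 32.0 | 154 g 56.0 47.25 | 154 r 44.0 32.0 |
```

{"fn": "move_arm", "kwargs": {
  "commands": [
    [0, 1, -2, -7, 0, 0, 0],
    [0, 1, -2, -12, 0, 0, 0],
    [0, 1, -2, -17, 0, 0, 0],
    [0, 1, -2, -22, 0, 0, 0],
    [0, 1, -2, -22, 0, 0, 0]
  ]
}}

```text
t: 3.42
eef_pos: [598.8, -33.3, 141.8]
tcp_rot: [0.111, 0.994, 0.0, 0.0]
force: [-0.3, 0.7, 5.5]
finger_gap: 0.3
finger_force: 2.2
```

```bash
python3 look.py o3
```

```text
3.425 [598.8 -33.3 141.8] [-0.3  0.7  5.5]
orange pointer z [(67.9, 46), (67.6, 56), (67.9, 56), (67.4, 60)]
126 g 52.25 43.25 | 126 r 40.0 27.75 | 140 g 50.0 44.25 | 140 r 37.75 28.75 | 154 g 54.0 42.0 | 154 r 38.75 29.75 | 
blue pointer z [(79.9, 52), (80.3, 56), (80.7, 55), (80.9, 48)]
126 g 56.0 47.25 | 126 r 44.0 32.0 | 140 g 56.0 47.25 | 140 r 44.0 32.0 | 154 g 56.0 47.25 | 154 r 44.0 32.0 |
```

{"fn": "move_arm", "kwargs": {
  "commands": [
    [0, 0, 0, -4, 0, 0, 0],
    [0, 0, 0, -8, 0, 0, 0],
    [0, 0, 0, -11, 0, 0, 0],
    [0, 0, 0, -13, 0, 0, 0],
    [0, 0, 0, -13, 0, 0, 0]
  ]
}}

```text
t: 4.1
eef_pos: [598.8, -33.8, 129.4]
tcp_rot: [0.111, 0.994, -0.0, 0.0]
force: [-0.9, 0.2, 9.1]
finger_gap: 0.3
finger_force: 4.0
```

```bash
python3 look.py o4
```

```text
4.1 [598.8 -33.8 129.4] [-0.9  0.2  9.1]
orange pointer z [(53.8, 51), (53.5, 51), (52.7, 49), (52.4, 66)]
126 g 49.25 46.5 | 126 r 43.0 27.75 | 140 g 50.0 47.25 | 140 r 37.75 28.75 | 154 g 51.0 42.0 | 154 r 38.75 29.75 | 
blue pointer z [(84.0, 61), (84.1, 53), (84.5, 49), (85.4, 49)]
126 g 56.0 47.25 | 126 r 44.0 32.0 | 140 g 56.0 47.25 | 140 r 44.0 32.0 | 154 g 56.0 47.25 | 154 r 44.0 32.0 |
```

View pics/o4.png

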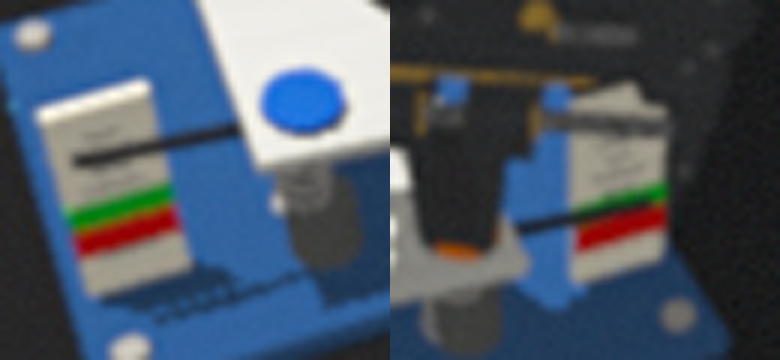

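Run:
```python
from fit import *
p=np.load("p.npy")
f=lambda X:((proj("scene",X)+p[5:7]-[205,165]+.5)*6-.5+[390,0]).round(0).tolist()
print("tip bottoms",f([[597,-30.2,99.4],[598.8,-33.8,65.4],[598.8,-33.8,69.4]]))
print("tip front edge",f([[606,-30.2,99.4],[607.8,-33.8,65.4],[607.8,-33.8,69.4]]))
P=np.array([50,75,86.]);o=np.array([-70,0,76.]);a=np.array([120,-75,0.]);a/=np.linalg.norm(a)
from scipy.spatial.transform import Rotation as Ro
for th in (7.7,8.5,9.5,10.5):
  for s in(1,):
    R=Ro.from_rotvec(-a*np.radians(th));g=lambda q:R.apply(np.array(q)-o)+o
    pt=[[50,75,86],[50,140,76],[50,-140,76],[65,75,86],[80,95,80]]
    Q=np.array([g(q) for q in pt]);print(th,Q.round(1).tolist());print(f(world(p,Q)))
```

```text
tip bottoms [[464.0, 159.0], [458.0, 234.0], [458.0, 226.0]]
tip front edge [[467.0, 177.0], [460.0, 251.0], [460.0, 243.0]]
7.7 [[50.1, 75.2, 68.9], [49.1, 138.6, 51.6], [50.3, -139.6, 83.4], [65.1, 75.1, 67.8], [79.5, 94.2, 58.5]]
[[464.0, 223.0], [625.0, 208.0], [-140.0, 369.0], [479.0, 252.0], [545.0, 281.0]]
8.5 [[50.0, 75.1, 67.1], [48.9, 138.3, 49.1], [50.3, -139.5, 84.1], [65.0, 75.0, 65.9], [79.4, 94.0, 56.3]]
[[464.0, 227.0], [624.0, 213.0], [-140.0, 367.0], [479.0, 255.0], [544.0, 286.0]]
9.5 [[50.0, 74.9, 64.9], [48.7, 137.9, 45.9], [50.4, -139.4, 85.1], [64.9, 74.8, 63.6], [79.2, 93.7, 53.5]]
[[464.0, 231.0], [622.0, 219.0], [-140.0, 365.0], [479.0, 260.0], [544.0, 291.0]]
10.5 [[49.8, 74.7, 62.7], [48.4, 137.4, 42.8], [50.5, -139.2, 86.0], [64.8, 74.6, 61.2], [79.0, 93.3, 50.8]]
[[463.0, 235.0], [621.0, 225.0], [-140.0, 363.0], [478.0, 265.0], [542.0, 297.0]]
```

{"fn": "move_arm", "kwargs": {
  "commands": [
    [0, 0, 0, -1, 0, 0, 0],
    [0, 0, 0, -2, 0, 0, 0],
    [0, 0, 0, -2, 0, 0, 0]
  ]
}}

```text
t: 4.53
eef_pos: [598.8, -33.9, 127.6]
tcp_rot: [0.111, 0.994, -0.0, 0.0]
force: [-1.0, 0.1, 8.7]
finger_gap: 0.4
finger_force: 4.3
```

```bash
cat > ang.py <<'E'
# tilt angle from both pointer bars: match darkness along modelled bar, per theta, in the raw scene picture
from fit import *
import cv2,sys
from scipy.ndimage import map_coordinates
from scipy.spatial.transform import Rotation as Ro
p=np.load("p.npy")
def run(name,corner,col="both"):
    s=cv2.GaussianBlur(cv2.imread(f"pics/{name}raw.png"),(0,0),.6).max(2).astype(float)
    o=np.array([-70,0,76.]);a=np.array([120,-75*corner,0.]);a/=np.linalg.norm(a)
    for sg in(1,-1):
        best=[]
        for th in np.arange(-1,14,.1):
            R=Ro.from_rotvec(-corner*a*np.radians(th));B=np.array([[50,sg*y,76] for y in np.arange(128,149,1.)])
            Q=R.apply(B-o)+o;uv=proj("scene",world(p,Q))+p[5:7]
            best.append((map_coordinates(s,[uv[:,1],uv[:,0]],order=1).mean(),th,Q[12,2]))
        b=min(best);print(name,"orange" if sg>0 else "blue",b)
if __name__=="__main__":
    for n in sys.argv[2:]: run(n,int(sys.argv[1]))
E
python3 look.py o5 | grep -v g; python3 ang.py 1 o2 o3 o4 o5
```

```text
4.525 [598.8 -33.9 127.6] [-1.   0.1  8.7]
blue pointer z [(84.6, 61), (84.8, 52), (85.3, 60), (86.3, 50)]
o2 orange (np.float64(67.08145953265505), np.float64(-0.20000000000000018), np.float64(76.63641429319628))
o2 blue (np.float64(67.50814441469791), np.float64(1.2999999999999994), np.float64(77.25052332548756))
o3 orange (np.float64(67.27258720585874), np.float64(2.599999999999999), np.float64(67.72943654538483))
o3 blue (np.float64(68.02404094306978), np.float64(4.699999999999998), np.float64(80.51644156281377))
o4 orange (np.float64(58.38572693808737), np.float64(7.499999999999998), np.float64(52.202512229368146))
o4 blue (np.float64(67.7618414814683), np.float64(9.299999999999997), np.float64(84.90758480406546))
o5 orange (np.float64(59.459626628048554), np.float64(8.199999999999998), np.float64(49.99594481486949))
o5 blue (np.float64(70.23977047418147), np.float64(10.099999999999998), np.float64(85.66619460982044))
```

{"fn": "move_arm", "kwargs": {
  "commands": [
    [0, 0, 0, -1, 0, 0, 0],
    [0, 0, 0, -2, 0, 0, 0],
    [0, 0, 0, -2, 0, 0, 0]
  ]
}}

```text
t: 4.95
eef_pos: [598.7, -34.0, 125.6]
tcp_rot: [0.111, 0.994, -0.0, 0.0]
force: [-1.0, -0.4, 9.5]
finger_gap: 0.3
finger_force: 4.6
```

```bash
python3 look.py o6 | grep -v g; python3 ang.py 1 o6
```

```text
4.95 [598.7 -34.  125.6] [-1.  -0.4  9.5]
blue pointer z [(85.2, 53), (85.6, 56), (86.3, 54), (87.2, 52)]
o6 orange (np.float64(60.61684094116962), np.float64(8.999999999999998), np.float64(47.47892537595732))
o6 blue (np.float64(69.73953289804543), np.float64(11.199999999999998), np.float64(86.7061760269142))
```

View pics/o6.png

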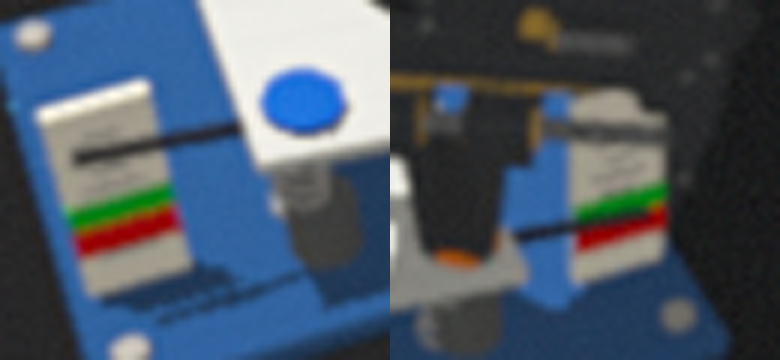

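The pointer works out at about z = 46 mm, after correcting for it standing in front of the scale. The green tab spans roughly 41–51 mm. Hold, then release.

{"fn": "move_arm", "kwargs": {
  "commands": [
    [0, 0, 0, 0, 0, 0, 0],
    [0, 0, 0, 0, 0, 0, 0],
    [0, 0, 0, 0, 0, 0, 0],
    [0, 0, 0, 0, 0, 0, 0],
    [0, 0, 0, 0, 0, 0, 0]
  ]
}}

```text
t: 5.62
eef_pos: [598.8, -34.1, 125.7]
tcp_rot: [0.111, 0.994, -0.0, 0.0]
force: [-0.8, -1.0, 9.1]
finger_gap: 0.4
finger_force: 4.5
```

{"fn": "move_arm", "kwargs": {
  "commands": [
    [0, 0, 0, 0, 0, 0, 0],
    [0, 0, 0, 0, 0, 0, 0],
    [0, 0, 0, 0, 0, 0, 0],
    [0, 0, 0, 0, 0, 0, 0],
    [0, 0, 0, 0, 0, 0, 0]
  ]
}}

```text
t: 6.25
eef_pos: [598.8, -34.0, 125.7]
tcp_rot: [0.111, 0.994, -0.0, 0.0]
force: [-2.1, -0.6, 10.0]
finger_gap: 0.6
finger_force: 4.5
```

```bash
python3 look.py o7 | grep -v g; python3 ang.py 1 o7
```

```text
6.25 [598.8 -34.  125.7] [-2.1 -0.6 10. ]
blue pointer z [(85.1, 55), (85.6, 56), (86.2, 54), (87.2, 53)]
o7 orange (np.float64(60.86395701636167), np.float64(8.999999999999998), np.float64(47.47892537595732))
o7 blue (np.float64(69.89237010475092), np.float64(11.199999999999998), np.float64(86.7061760269142))
```

{"fn": "move_arm", "kwargs": {
  "commands": [
    [0, 0, 0, 5, 0, 0, 0],
    [0, 0, 0, 12, 0, 0, 0],
    [0, 0, 0, 20, 0, 0, 0],
    [0, 0, 0, 40, 0, 0, 0],
    [0, 0, 0, 75, 0, 0, 0]
  ]
}}

```text
t: 6.92
eef_pos: [597.3, -33.5, 199.9]
tcp_rot: [0.111, 0.994, -0.0, -0.002]
force: [-0.5, 0.9, -0.6]
finger_gap: 0.5
finger_force: 0.0
```

{"fn": "move_arm", "kwargs": {
  "commands": [
    [0, 10, -40, 0, 0, 0, 0],
    [0, 20, -80, 0, 0, 0, 0],
    [0, 30, -115, 0, 0, 0, 0],
    [0, 42, -142, 0, 0, 0, 0],
    [0, 42, -142, 0, 0, 0, 0]
  ]
}}

```text
t: 7.55
eef_pos: [640.2, -178.6, 200.3]
tcp_rot: [0.113, 0.994, -0.001, 0.0]
force: [-0.7, -1.2, -0.1]
finger_gap: 0.5
finger_force: 0.0
```

```bash
python3 look.py b0 ; python3 ang.py 1 b0
```

```text
7.55 [ 640.2 -178.6  200.3] [-0.7 -1.2 -0.1]
orange pointer z [(76.5, 58), (76.6, 70), (76.6, 61), (76.8, 70)]
126 g 52.25 43.25 | 126 r 37.0 27.75 | 140 g 50.0 41.25 | 140 r 37.75 28.75 | 154 g 51.0 42.0 | 154 r 38.75 29.75 | 
blue pointer z [(77.6, 60), (77.3, 57), (77.2, 62), (77.4, 60)]
126 g 56.0 47.25 | 126 r 44.0 32.0 | 140 g 56.0 47.25 | 140 r 44.0 32.0 | 154 g 56.0 47.25 | 154 r 44.0 32.0 | 
b0 orange (np.float64(80.45140103548077), np.float64(-0.20000000000000018), np.float64(76.63641429319628))
b0 blue (np.float64(75.21367618637858), np.float64(1.4999999999999996), np.float64(77.44287050499184))
```

{"fn": "move_arm", "kwargs": {
  "commands": [
    [0, 0, 3, -20, 0, 0, 0],
    [0, 0, 3, -40, 0, 0, 0],
    [0, 0, 3, -50, 0, 0, 0],
    [0, 0, 3, -57, 0, 0, 0],
    [0, 0, 3, -57, 0, 0, 0]
  ]
}}

```text
t: 8.22
eef_pos: [640.2, -172.1, 142.5]
tcp_rot: [0.111, 0.994, 0.0, -0.001]
force: [-2.4, 1.1, 4.1]
finger_gap: 0.6
finger_force: 2.0
```

```bash
python3 look.py b1 |grep -v g; python3 ang.py -1 b1
```

```text
8.225 [ 640.2 -172.1  142.5] [-2.4  1.1  4.1]
blue pointer z [(69.1, 58), (68.9, 65), (68.7, 56), (68.6, 51)]
b1 orange (np.float64(85.01738175010506), np.float64(4.299999999999999), np.float64(80.13281915703713))
b1 blue (np.float64(68.87411616471044), np.float64(2.1999999999999993), np.float64(69.00114864485208))
```

View pics/b1.png

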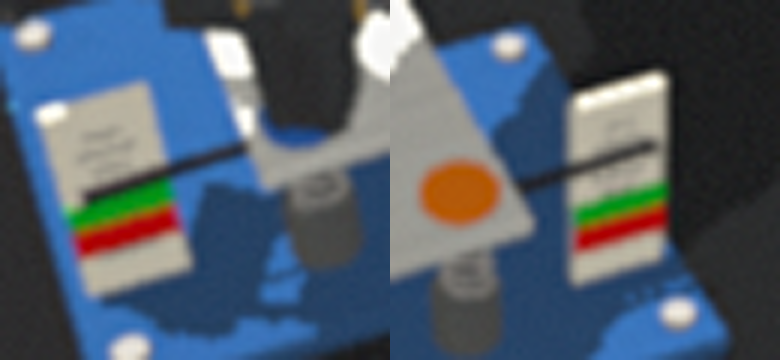

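The tips are on the blue pad and the pointer has started down, at crop (85,195)–(240,150). Going on to just short of the mark.

{"fn": "move_arm", "kwargs": {
  "commands": [
    [0, 0, -2, -4, 0, 0, 0],
    [0, 0, -2, -8, 0, 0, 0],
    [0, 0, -2, -10, 0, 0, 0],
    [0, 0, -2, -11, 0, 0, 0],
    [0, 0, -2, -11, 0, 0, 0]
  ]
}}

```text
t: 8.9
eef_pos: [641.1, -174.0, 132.7]
tcp_rot: [0.111, 0.994, 0.0, 0.001]
force: [-2.5, 2.8, 7.8]
finger_gap: 0.3
finger_force: 3.5
```

```bash
python3 look.py b2 |grep -v g; python3 ang.py -1 b0 b1 b2
```

```text
8.9 [ 641.1 -174.   132.7] [-2.5  2.8  7.8]
blue pointer z [(58.4, 62), (58.1, 55), (57.8, 50), (57.3, 49)]
b0 orange (np.float64(80.39774095968099), np.float64(0.6999999999999997), np.float64(76.6733997392407))
b0 blue (np.float64(75.15356244176894), np.float64(-0.40000000000000013), np.float64(77.27282083188523))
b1 orange (np.float64(85.01738175010506), np.float64(4.299999999999999), np.float64(80.13281915703713))
b1 blue (np.float64(68.87411616471044), np.float64(2.1999999999999993), np.float64(69.00114864485208))
b2 orange (np.float64(84.0933761973292), np.float64(7.6999999999999975), np.float64(83.38530376966348))
b2 blue (np.float64(63.3293016459007), np.float64(5.899999999999999), np.float64(57.25890217510733))
```

{"fn": "move_arm", "kwargs": {
  "commands": [
    [0, 0, 0, -2, 0, 0, 0],
    [0, 0, 0, -3, 0, 0, 0],
    [0, 0, 0, -4, 0, 0, 0],
    [0, 0, 0, -4, 0, 0, 0]
  ]
}}

```text
t: 9.45
eef_pos: [641.0, -174.0, 128.9]
tcp_rot: [0.111, 0.994, 0.0, 0.0]
force: [-4.0, 3.3, 8.4]
finger_gap: 0.4
finger_force: 4.1
```

```bash
python3 look.py b3 |grep -v g; python3 ang.py -1 b3
```

```text
9.45 [ 641.  -174.   128.9] [-4.   3.3  8.4]
blue pointer z [(54.1, 58), (53.6, 59), (53.0, 64), (52.7, 68)]
b3 orange (np.float64(85.9048695443042), np.float64(9.399999999999999), np.float64(85.00250903375814))
b3 blue (np.float64(65.11696790550688), np.float64(7.399999999999999), np.float64(52.5180337958642))
```

View pics/b3.png

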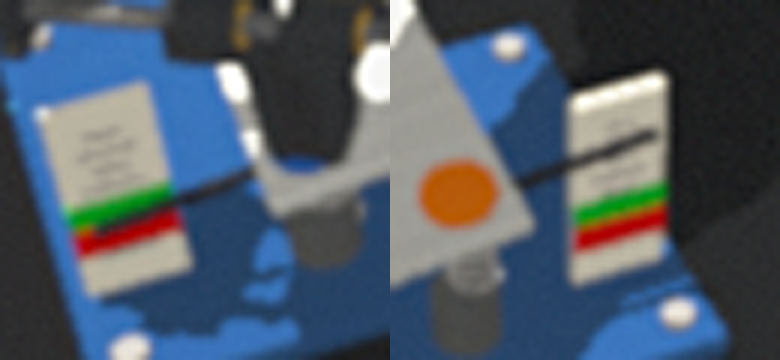

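The blue pointer sits at about z = 50.5 mm. It appears at the green/red boundary, (100,230)–(185,192), only because it stands in front of the scale. The green tab is centred at about 50.4 mm. Hold, release and check.

{"fn": "move_arm", "kwargs": {
  "commands": [
    [0, 0, 0, 0, 0, 0, 0],
    [0, 0, 0, 0, 0, 0, 0],
    [0, 0, 0, 0, 0, 0, 0],
    [0, 0, 0, 0, 0, 0, 0],
    [0, 0, 0, 0, 0, 0, 0]
  ]
}}

```text
t: 10.12
eef_pos: [641.0, -174.1, 129.0]
tcp_rot: [0.111, 0.994, 0.0, 0.001]
force: [-4.7, 2.3, 8.2]
finger_gap: -0.2
finger_force: 4.1
```

{"fn": "move_arm", "kwargs": {
  "commands": [
    [0, 0, 0, 0, 0, 0, 0],
    [0, 0, 0, 0, 0, 0, 0],
    [0, 0, 0, 0, 0, 0, 0],
    [0, 0, 0, 0, 0, 0, 0],
    [0, 0, 0, 0, 0, 0, 0]
  ]
}}

```text
t: 10.75
eef_pos: [641.0, -174.0, 128.9]
tcp_rot: [0.111, 0.994, 0.0, 0.0]
force: [-3.4, 2.6, 7.9]
finger_gap: 0.4
finger_force: 4.1
```

{"fn": "move_arm", "kwargs": {
  "commands": [
    [0, 0, 0, 5, 0, 0, 0],
    [0, 0, 0, 12, 0, 0, 0],
    [0, 0, 0, 20, 0, 0, 0],
    [0, 0, 0, 50, 0, 0, 0],
    [0, 0, 0, 100, 0, 0, 0]
  ]
}}

```text
t: 11.38
eef_pos: [639.7, -174.8, 227.3]
tcp_rot: [0.111, 0.994, -0.0, -0.001]
force: [1.1, -1.1, -0.1]
finger_gap: 0.5
finger_force: 0.0
```

{"fn": "move_arm", "kwargs": {
  "commands": [
    [0, 0, 0, 30, 0, 0, 0],
    [0, 0, 0, 30, 0, 0, 0],
    [0, 0, 0, 30, 0, 0, 0],
    [0, 0, 0, 30, 0, 0, 0]
  ]
}}

```text
t: 11.88
eef_pos: [639.8, -174.3, 256.2]
tcp_rot: [0.111, 0.994, 0.0, -0.001]
force: [-0.0, -0.3, -1.0]
finger_gap: 0.6
finger_force: 0.0
```

```bash
python3 look.py e |grep -v g; python3 ang.py -1 e; python3 -c "
from plant import ctrl
print(ctrl.finish_job())"
```

```text
11.875 [ 639.8 -174.3  256.2] [-0.  -0.3 -1. ]
blue pointer z [(77.5, 63), (77.1, 60), (77.1, 63), (77.3, 59)]
e orange (np.float64(77.09884110940834), np.float64(0.6999999999999997), np.float64(76.6733997392407))
e blue (np.float64(75.87718257411522), np.float64(-0.40000000000000013), np.float64(77.27282083188523))
the job is handed in; nothing more can be done
None
```

I pressed the orange pad and then the blue pad until each pointer measured on its green mark (camera estimate, good to about 2 mm), held each for over a second, saw both corners spring back, and handed the job in at 11.9 s with the arm clear.

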